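# Rings and bayonet collar on a spice grinder

## Task

Assemble the spice grinder: thread first the dark steel ring and then the orange ring down its upright spindle, each lying flat and fully home, then put the knurled collar over the spindle and turn it until the keyways hidden inside it drop over the spindle's three lugs. Push the collar all the way down against the spring seat and finish while holding it there, pressed home, without letting go. Leave the honey jar and the onion where they stand.

Things in the scene. Friction and masses are not known exactly. Their poses are not given: they have to be found in the camera images.
- grinder_base: Fixed grey round motor housing, 110 mm diameter, 35 mm high, with the spring seat and spindle on its axis. Origin at the centre of its underside, on the worktop; z up.
- spindle_tip (a point): Centre of the spindle's top, 94 mm above the worktop. Upright fixed steel spindle, 20 mm diameter, its last 6 mm tapering to 10 mm.
- lug_level (a point): Point on the spindle's axis 76 mm above the worktop. Here three round lugs (6 mm thick, reaching 15 mm from the axis, 120 degrees apart) stick out level; their tops are 79 mm above the worktop. The angle at which they stand differs every time and is not given (this point's orientation does not tell it)
- seat (a joint): Spring seat: aluminium disc, 53 mm diameter, round the spindle; its top is 43 mm above the worktop at 0 (m) and it sinks as the value grows, to a stop at 0.006. The spring needs 5 N to start and 9 N to reach the stop; rings and collar together weigh 2.3 N, too little to move it.
- ring_steel_mid (a point): Centre (half-way up) of the loose dark steel ring: 52 mm outside diameter, 35 mm bore, 12 mm high, 60 g, lying flat on the worktop; z is its axis. It goes on first, straight onto the seat.
- ring_orange_mid (a point): Centre (half-way up) of the loose orange plastic ring: 52 mm outside diameter, 35 mm bore, 10 mm high, 30 g, lying flat on the worktop; z is its axis. It goes on second, onto the steel ring. The two rings change places from start to start.
- collar_mid (a point): Centre (half-way up) of the loose knurled aluminium collar: 54 mm diameter (56 mm over the knurls), 42 mm high, 140 g, closed on top with a black disc, standing mouth down on the worktop; z up. Hollow, 38 mm deep; a 7 mm thick inner flange at its mouth has a 23 mm bore and three hidden keyways 12 mm wide, 120 degrees apart.
- collar_mouth (a point): Centre of the collar's underside. Out of line it rests on the lug tops, 79 mm above the worktop; every 120 degrees, over a window of at least 0.25 rad, it can go down: it then meets the orange ring at 65 mm, and is at 59 mm when pushed home. Turning by at most 2.1 rad either way, with light pushes, finds it; at the window's edge the collar may bind until turned a little on or let settle.
- honey_jar_mid (a point): Centre (half-way up) of a loose honey jar with a yellow lid, 71 mm wide, 86 mm high: a bystander to leave alone.
- onion_mid (a point): Centre (half-way up) of a loose red onion, 84 mm wide, 82 mm high: a bystander to leave alone.
There are look-alikes about, which are no part of the job. There is more than one size of the part that bears ring_steel_mid; the job needs the smaller.

How it is judged:
On the way, in this order (a step that is already met when the one before it is completed fails the run):
1. the steel ring lies flat and fully home on the seat (z of ring_steel_mid in the frame of grinder_base between 0.046 and 0.0515 m and horizontal distance between ring_steel_mid and spindle_tip below 0.005 m and angle between ring_steel_mid's own z axis and vertical below 0.1 rad), for 0.2 s.
2. the orange ring lies flat and fully home on the steel ring (all of step 1 and z of ring_orange_mid in the frame of grinder_base between 0.0565 and 0.0625 m and horizontal distance between ring_orange_mid and spindle_tip below 0.005 m and angle between ring_orange_mid's own z axis and vertical below 0.1 rad), for 0.2 s.
3. the collar's keyways have dropped over the lugs (z of collar_mid in the frame of grinder_base between 0.076 and 0.09 m and horizontal distance between collar_mid and spindle_tip below 0.004 m and angle between collar_mid's own z axis and vertical below 0.1 rad), for 0.1 s.
At the end, for the whole second after the job is handed in: Both rings flat on the spindle, steel below orange (centred within 5 mm); the collar over the lugs (within 4 mm, upright within 0.1 rad) and at rest; the spring seat pressed down at least 4.5 of its 6 mm; the fingers still hold the collar (over 3 N of contact) (z of ring_steel_mid in the frame of grinder_base between 0.0405 and 0.0455 m and horizontal distance between each of ring_steel_mid, ring_orange_mid and spindle_tip below 0.005 m and angle between each of ring_steel_mid, ring_orange_mid, collar_mid's own z axis and vertical below 0.1 rad and z of ring_orange_mid in the frame of grinder_base between 0.0515 and 0.0565 m and z of collar_mid in the frame of grinder_base between 0.0775 and 0.0825 m and horizontal distance between collar_mid and spindle_tip below 0.004 m and value of joint seat above 0.0045 m and contact force between the fingers and collar above 3 N and linear speed of collar below 0.01 m/s); the arm keeps its last pose, push and grip.
It fails at once if the honey jar is moved by more than 30 mm or tipped (distance of honey_jar_mid from where it was at the start of the episode above 0.03 m or angle between honey_jar_mid's own z axis and vertical above 0.35 rad).
It fails at once if the onion is moved by more than 30 mm or tipped (distance of onion_mid from where it was at the start of the episode above 0.03 m or angle between onion_mid's own z axis and vertical above 0.35 rad).
It also fails if it takes over 72 s, if anything falls off the work surface, if the arm or the gripper's body presses on something with over 40 N, if the wrist force passes 120 N, or if a joint passes its speed limit or range.

## Robot

A 7-joint arm with a two-finger parallel gripper is mounted at the origin on a cart in front of the work surface, level with it; the furniture and walls round the work are solid. World frame = base frame: x ahead of the robot, y to its left, z up, the work surface at z = 0. Lengths are in m, angles in rad, forces in N, time in s.
With the tool pointing down it reaches from about 0.425 to 0.925 m from the base axis. Payload 6.8 kg.
Tool frame: the origin (TCP) lies at the very end of the fingers, on their centre line; the grasp point (between the pads) lies 19 mm behind it; z points along the fingers, y is the direction in which the jaws open and shut (so a half turn about z gives the same grasp; the last joint's range is limited). The gripper opens to 85 mm and grips with 20 to 120 N. Pads are 22 mm wide; open, the fingers measure 114 mm over their backs; the gripper's body (76 mm by 85 mm) begins 54 mm behind the grasp point. The pads swing forward as they close: fully open they stand 13 mm farther back than shut.
Start: joints at [1.119, 0.477, 0.022, 1.555, -0.011, 1.109, -0.083], TCP at [0.228, -0.636, 0.231] pointing down, gripper open.
Joint ranges: [-2.96, 2.96], [-0.34, 2.1], [-1.41, 1.46], [0.24, 2.44], [-1.37, 4.51], [0.17, 1.92], [-2.96, 2.96]. Speed limits (rad/s): [2.39, 2.39, 3.14, 3.14, 3.14, 3.14, 3.14].

## Interface

Orientations are given as a unit quaternion [w, x, y, z].
In Python, from station import bot gives the robot as it stands.
- The arm moves only by the tool move_arm, never from a script. Its argument "commands" is text: rows parted by semicolons, each of 7 numbers parted by spaces: the opening, from 0 (shut) to 1 (fully open), then the shift along the tool's x, y, z in cm, then the turn, a rotation vector about the tool's x, y, z in degrees. In form: gripper tx ty tz rx ry rz; .... A call has 1 to 12 rows; each row shifts and turns the commanded pose from where the row before left it, along the tool's axes as they then stand; what a row does not reach is not made up. A row lasts 1/12 s, in which the tool goes at most 41.7 mm and 7.16 degrees, less where a joint would pass 70% of its speed; a pose out of reach is approached as far as the arm can. A call with a gripper value outside its range is refused whole. The fingers move at their own pace and stop on an object; "force" is the grip in N (left out, the last holds). Time passes only in rows, so rows that do not move let the fingers close. It gives the time, the measured TCP pose, the force and the opening at its end, in the units of the state.
- bot.get_obs(): the state, without advancing time (a new reading comes with each control period).
- bot.read_camera(name): name is "scene" or "top" or "wrist"; returns a dict with "img" (384x512x3 uint8, red, green, blue), "K" (3x3 intrinsics, pixels), "rvec" (rotation vector, rad) and "tvec" (3), from world to camera coordinates, as OpenCV has them; the wrist camera has in their place "hand_eye" (4x4, takes a point from camera to tool coordinates, whose origin is the TCP and whose axes are the flange's). Camera axes: x right, y down, z forward; pixel columns grow to the right and rows downward; lengths in m; the calibration is good to about 2 mm. A picture is of the moment at which its call begins: read the wrist's pose just before it. There is no depth.
- bot.hand_in(): hands the job in, once; it reports no verdict.
The state is a dict: "t": time; "q": joint angles; "joint_vel": joint speeds; "joint_torque": joint torques, N m; "eef_pos": TCP position; "tool_rot": TCP orientation; "contact_force": force on the tool from outside, world axes, zero at the start; "torque": the same for the moment, N m; "gripper_width": opening from 0.0 (shut) to 1.0 (fully open).
Only numpy, scipy, OpenCV 4.12 (cv2) and the standard library are available. Lean on these libraries where they do the work, as an engineer would, in place of code of your own. Each camera call takes 0.05 s, during which the arm holds its last target. There are 200 camera calls.

## Working session

There is one attempt and no reset: what is moved stays moved. The work goes in short steps, Python scripts to look and compute and a tool call to move; the robot and the scene stay as the last step left them, time stands still between calls to the robot, and variables do not carry over. Pictures are saved under pics/ and viewed, about 8 in all and at most 12, crops included, and the job is handed in when it is done.

Besides the shell and the picture viewer there is one more tool, called after ">>>" as name(argument=value, ...), one argument or row to a line, values as JSON. move_arm: Moves the arm, as the interface text tells. Its arguments: {"type":"object","properties":{"commands":{"type":"string"},"force":{"type":"number"}},"required":["commands"]}

```bash
mkdir -p pics; cat > h.py <<'E'
import numpy as np, cv2
from scipy.spatial.transform import Rotation as R
from station import bot
def save(name,f,crop=None,s=1):
    c=bot.read_camera(name); im=c["img"][:,:,::-1]
    if crop: x0,y0,x1,y1=crop; im=im[y0:y1,x0:x1]
    cv2.imwrite("pics/"+f,cv2.resize(im,None,fx=s,fy=s,interpolation=cv2.INTER_CUBIC)); return c
def ray(c,uv,z,pose=None):
    d=np.linalg.solve(c["K"],[uv[0],uv[1],1.])
    if "rvec" in c:
        M=cv2.Rodrigues(np.array(c["rvec"],float))[0]; o=-M.T@np.ravel(c["tvec"]); d=M.T@d
    else:
        p,Q=pose; H=np.array(c["hand_eye"]); o=p+Q@H[:3,3]; d=Q@H[:3,:3]@d
    return o+d*(z-o[2])/d[2]
def proj(c,P):
    return cv2.projectPoints(np.array(P,float).reshape(-1,3),np.array(c["rvec"],float),np.array(c["tvec"],float),c["K"],None)[0][:,0]
def pose(o=None):
    o=o or bot.get_obs(); q=o["tool_rot"]; return np.array(o["eef_pos"]),R.from_quat([q[1],q[2],q[3],q[0]]).as_matrix()
E
python3 - <<'E'
from h import *
o=bot.get_obs();print(o)
c=save("top","top.png",s=1.5);d=save("scene","sc.png",s=1.5)
for k in (c,d):print(k["K"],k["rvec"],k["tvec"])
E
```

```text
{'t': 0.0, 'q': array([ 1.11891791,  0.47781415,  0.02231572,  1.55645936, -0.01151867,
        1.10931242, -0.08310927]), 'joint_vel': array([ 7.79101801e-04,  4.69253794e-04, -3.13873019e-04,  7.63172151e-05,
       -1.88953059e-03, -1.25413926e-03, -8.91613714e-04]), 'joint_torque': array([-5.23896342e-04, -5.96450758e+01,  1.60775498e+00, -2.81206405e+01,
        1.24462653e-02,  9.16295423e-03, -2.03091858e-06]), 'eef_pos': array([ 0.22730757, -0.63493489,  0.23031249]), 'tool_rot': array([-9.07930699e-04,  9.85260798e-01,  1.71056391e-01, -2.14398422e-04]), 'contact_force': array([-0.27370765,  0.72002047, -0.5986234 ]), 'torque': array([ 0.0356259 , -0.02501944, -0.02281065]), 'gripper_width': 0.9996153378166326}
[[443.45935833   0.         256.03198689]
 [  0.         443.45935833 195.28885094]
 [  0.           0.           1.        ]] [ 2.14541778 -2.20960156  0.02330229] [0.00439417 0.57544765 1.06997422]
[[397.81836229   0.         261.22649372]
 [  0.         397.81836229 192.42348475]
 [  0.           0.           1.        ]] [ 0.69530203 -2.6177224   1.14233172] [0.44399343 0.27005213 0.88353133]
```

View pics/top.png

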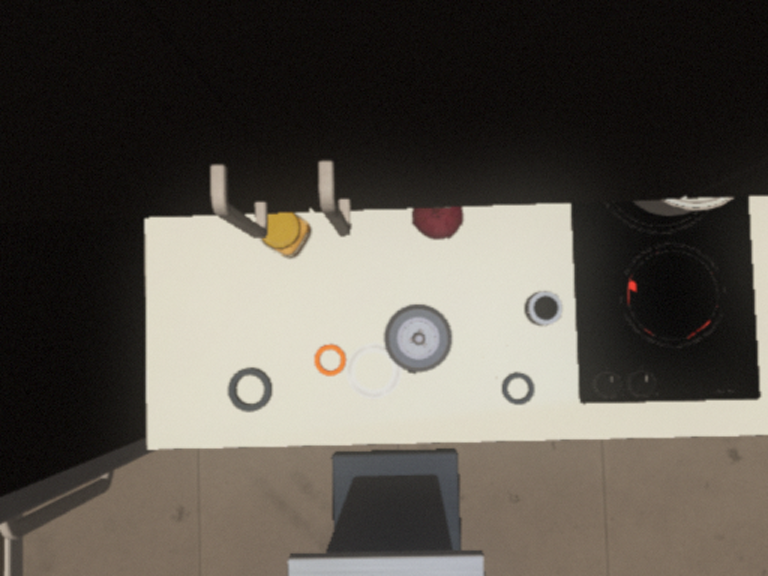

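View pics/sc.png

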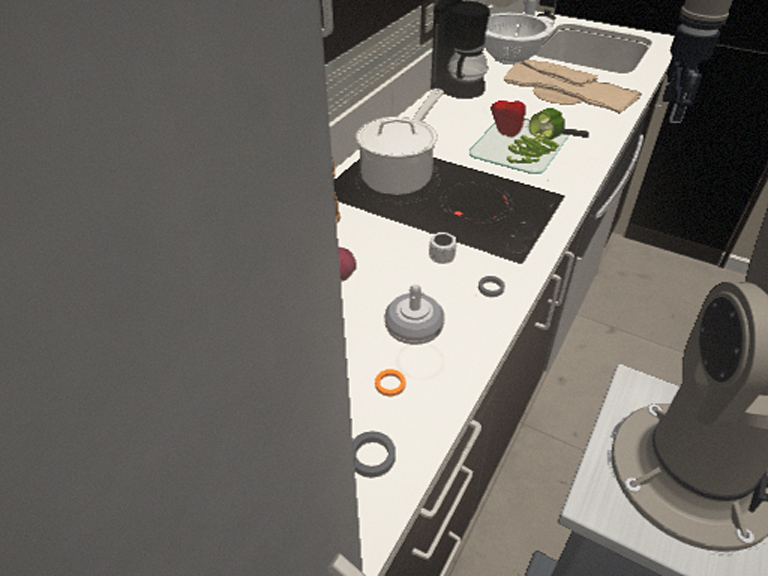

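The top view shows the small steel ring at (518,388), the orange ring at (330,360), the collar at (544,308), the spindle at (418,338) and the oversized steel ring at (250,389). The jar is at (285,232) and the onion at (438,218), both at the back. The scene view agrees.

```bash
python3 - <<'E'
from h import *
c=bot.read_camera("top"); im=c["img"].astype(int); hsv=cv2.cvtColor(c["img"],cv2.COLOR_RGB2HSV)
bg=np.median(im[240:290,100:380].reshape(-1,3),0)
m=(np.abs(im-bg).sum(2)>110).astype(np.uint8)
for n,(u,v),r,z in [("steel",(345,259),16,.009),("orange",(220,240),16,.008),("collar",(363,205),18,.04),("base",(279,225),28,.025)]:
    s=np.zeros_like(m); s[v-r:v+r+1,u-r:u+r+1]=m[v-r:v+r+1,u-r:u+r+1]
    k=max(cv2.findContours(s,cv2.RETR_EXTERNAL,cv2.CHAIN_APPROX_NONE)[0],key=cv2.contourArea)
    (a,b),rr=cv2.minEnclosingCircle(k); e=cv2.fitEllipse(k)
    print(n,(a,b),rr,e[0],e[1],"->",ray(c,e[0],z).round(4))
print("spindle tip",ray(c,(418.5/1.5,338/1.5),.094), "black disc",ray(c,(545/1.5,307/1.5),.042))
print("jar",ray(c,(283/1.5,232/1.5),.08),"onion",ray(c,(438/1.5,215/1.5),.04))
w=bot.read_camera("wrist");print(w["hand_eye"],w["K"]);print(pose())
# blown crops
x=cv2.resize(c["img"][170:290,180:400,::-1],None,fx=3.6,fy=3.6,interpolation=cv2.INTER_CUBIC);cv2.imwrite("pics/crop.png",x)
E
```

```text
steel (344.8235168457031, 258.5294189453125) 11.272915840148926 (344.81390380859375, 258.5533142089844) (20.825397491455078, 21.96040916442871) -> [ 0.4154 -0.2235  0.009 ]
orange (219.60606384277344, 239.51515197753906) 10.607239723205566 (219.71572875976562, 239.65338134765625) (20.009946823120117, 20.328325271606445) -> [0.4693 0.0801 0.008 ]
collar (360.6674499511719, 205.2703399658203) 11.79509162902832 (361.1900329589844, 204.82327270507812) (19.950489044189453, 21.90070343017578) -> [ 0.5438 -0.2621  0.04  ]
base (278.1669921875, 225.49220275878906) 23.337453842163086 (278.2798156738281, 225.0697479248047) (44.76144790649414, 45.11558532714844) -> [ 0.5012 -0.0645  0.025 ]
spindle tip [ 0.50152026 -0.06502702  0.094     ] black disc [ 0.54394714 -0.26669947  0.042     ]
jar [0.67112836 0.1393498  0.08      ] onion [ 0.69625151 -0.10329929  0.04      ]
[[ 1.05354763e-03 -9.63372424e-01 -2.68164993e-01  6.79117175e-02]
 [ 9.99998198e-01  1.43844466e-03 -1.23883502e-03  5.23403032e-04]
 [ 1.57920000e-03 -2.68163205e-01  9.63372203e-01 -1.42862453e-01]
 [ 0.00000000e+00  0.00000000e+00  0.00000000e+00  1.00000000e+00]] [[285.08315623   0.         253.93148315]
 [  0.         285.08315623 191.23865365]
 [  0.           0.           1.        ]]
(array([ 0.22738598, -0.63516945,  0.23070204]), array([[ 9.41469010e-01,  3.37099246e-01, -4.48606272e-04],
       [ 3.37099535e-01, -9.41468468e-01,  1.01338519e-03],
       [-8.07372760e-05, -1.10529572e-03, -9.99999386e-01]]))
```

>>> move_arm(
  commands="1 2.63 -2.70 0 0 0 0;1 2.63 -2.70 0 0 0 0;1 2.63 -2.70 0 0 0 0;1 2.63 -2.70 0 0 0 0;1 2.63 -2.70 0 0 0 0;1 2.63 -2.70 0 0 0 0;1 2.63 -2.70 0 0 0 0;1 2.63 -2.70 0 0 0 0;1 2.63 -2.70 0 0 0 0;1 2.63 -2.70 0 0 0 0;1 2.63 -2.70 0 0 0 0;1 2.63 -2.70 0 0 0 0",
  force=30,
)

```text
t: 1.2
eef_pos: [0.4158, -0.2224, 0.2315]
tool_rot: [0.0, 0.985, 0.171, 0.0]
contact_force: [0.4, -0.3, 0.5]
gripper_width: 1.003
```

View pics/crop.png

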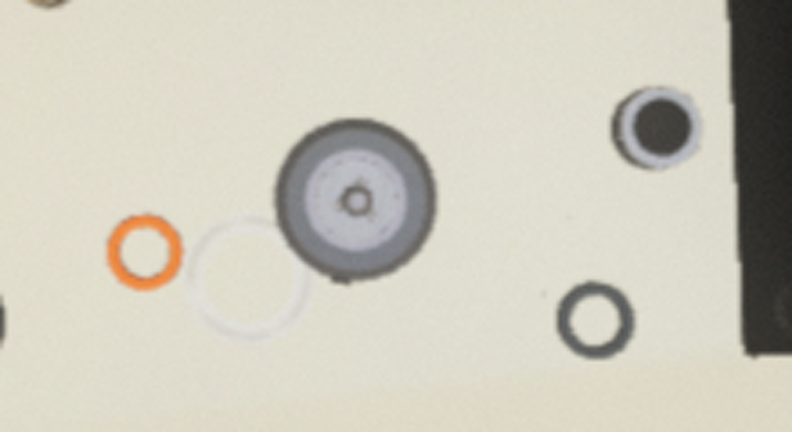

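The crop confirms the positions: collar disc (662,127), steel ring (595,320), orange ring (145,252), spindle (357,200). Next I refine the steel ring with the wrist camera.

```bash
cat >> h.py <<'E'
def wproj(c,P,ps):
    p,Q=ps; H=np.array(c["hand_eye"]); x=H[:3,:3].T@(Q.T@(np.array(P)-p)-H[:3,3]); u=c["K"]@x; return u[:2]/u[2]
def ringfit(P0,z,rad=.026,thr=90):
    """refine an outer circle (radius rad at height z) near P0 from wrist image"""
    ps=pose(); c=bot.read_camera("wrist"); im=c["img"].astype(int)
    bg=np.median(im.reshape(-1,3),0); m=(np.abs(im-bg).sum(2)>thr).astype(np.uint8)
    u=wproj(c,[P0[0],P0[1],z],ps)
    ks=[k for k in cv2.findContours(m,cv2.RETR_LIST,cv2.CHAIN_APPROX_NONE)[0] if len(k)>30]
    out=[]
    for k in ks:
        W=np.array([ray(c,q,z,ps)[:2] for q in k[:,0].astype(float)])
        A=np.c_[2*W,np.ones(len(W))]; s=np.linalg.lstsq(A,(W**2).sum(1),rcond=None)[0]
        r=np.sqrt(s[2]+s[:2]@s[:2]); res=np.std(np.hypot(*(W-s[:2]).T)-r)
        if np.hypot(*(s[:2]-P0[:2]))<.03 and res<.003: out.append((s[:2].round(4),round(r,4),round(res,4)))
    cv2.imwrite("pics/wr.png",cv2.resize(c["img"][:,:,::-1],None,fx=1.5,fy=1.5)); print("px",u,bg,out); return out
E
python3 - <<'E'
from h import *
ringfit((.4154,-.2235),.012)
E
```

```text
px [254.57677734 167.17510713] [112. 107.  97.] [(array([ 0.4152, -0.2238]), np.float64(0.0173), np.float64(0.0006)), (array([ 0.4158, -0.2237]), np.float64(0.0258), np.float64(0.0006))]
```

View pics/wr.png

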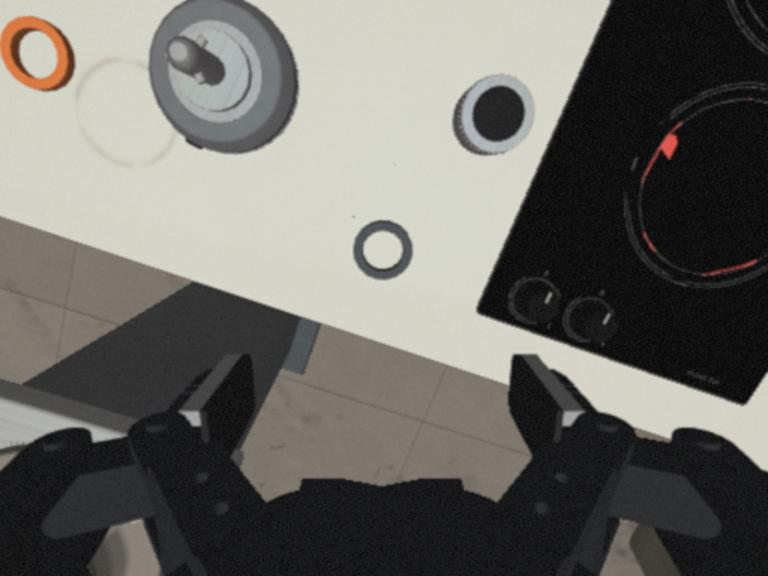

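>>> move_arm(
  commands="0.78 -0.06 0.12 3 0 0 0;0.78 0 0 3 0 0 0;0.78 0 0 3 0 0 0;0.78 0 0 3 0 0 0;0.78 0 0 3 0 0 0;0.78 0 0 3 0 0 0;0.78 0 0 2.5 0 0 0;0.78 0 0 1 0 0 0;0.78 0 0 0.5 0 0 0;0.78 0 0 0.3 0 0 0;0.78 0 0 0 0 0 0;0.78 0 0 0 0 0 0",
)

```text
t: 2.25
eef_pos: [0.4162, -0.2259, 0.0094]
tool_rot: [0.001, 0.985, 0.171, 0.001]
contact_force: [0.7, 0.5, 0.3]
gripper_width: 0.779
```

>>> move_arm(
  commands="0.78 0 0 0.2 0 0 0;0.78 0 0 0.2 0 0 0;0.78 0 0 0 0 0 0",
)

```text
t: 2.5
eef_pos: [0.4155, -0.2256, 0.0046]
tool_rot: [0.0, 0.985, 0.171, 0.0]
contact_force: [0.6, -0.3, -0.4]
gripper_width: 0.784
```

>>> move_arm(
  commands="0.78 0.06 -0.18 0.3 0 0 0;0.72 0 0 0.3 0 0 0;0.66 0 0 0 0 0 0;0.66 0 0 0 0 0 0;0.66 0 0 0 0 0 0",
)

```text
t: 2.92
eef_pos: [0.4152, -0.2235, -0.0018]
tool_rot: [-0.0, 0.985, 0.171, -0.0]
contact_force: [0.0, -0.6, 0.2]
gripper_width: 0.658
```

>>> move_arm(
  commands="0.66 0 0 0.1 0 0 0;0.66 0 0 0.1 0 0 0;0.66 0 0 0 0 0 0",
)

```text
t: 3.17
eef_pos: [0.4152, -0.2235, -0.0038]
tool_rot: [-0.0, 0.985, 0.171, -0.0]
contact_force: [0.3, -0.3, 0.2]
gripper_width: 0.66
```

>>> move_arm(
  commands="0.4 0 0 0 0 0 0;0.4 0 0 0 0 0 0;0.4 0 0 0 0 0 0;0.4 0 0 0 0 0 0;0.4 0 0 0 0 0 0;0.4 0 0 -0.3 0 0 0;0.4 0 0 -0.7 0 0 0;0.4 0 0 -2 0 0 0;0.4 0 0 -3 0 0 0;0.4 0 0 0 0 0 0",
  force=30,
)

```text
t: 4.0
eef_pos: [0.4177, -0.2246, 0.0605]
tool_rot: [0.002, 0.985, 0.171, 0.003]
contact_force: [0.5, 0.9, 0.5]
gripper_width: 0.596
```

```bash
python3 - <<'E'
from h import *
save("wrist","w2.png",s=1.5); o=bot.get_obs(); print(o["eef_pos"],o["contact_force"],o["gripper_width"],o["q"].round(2))
E
```

```text
[ 0.41712696 -0.22437345  0.05885458] [ 0.73087787 -0.65476073 -0.24992626] 0.5972201925082481 [ 0.52  0.41 -0.19  2.16  0.14  0.58 -1.  ]
```

View pics/w2.png

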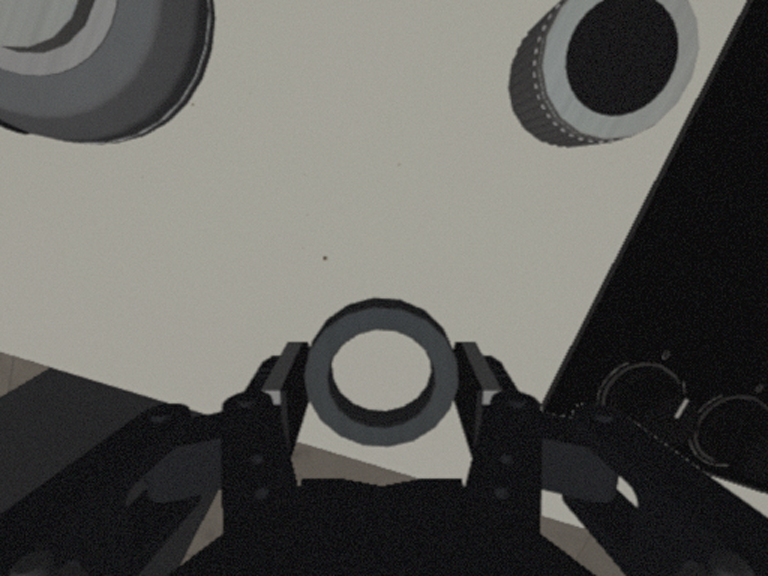

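The ring is held flat between the pads, centred near (383,376). I'll work out its offset in the tool frame, and check the spindle position using the earlier wrist view.

```bash
python3 - <<'E'
from h import *
c=bot.read_camera("wrist"); ps=pose(); p,Q=ps
z=p[2]+.0158
W=np.array([ray(c,np.array(q)/1.5,z,ps)for q in[(306,372),(459,372),(383,308),(383,446)]])
print(((W-p)@Q).round(4))
ps0=(np.array([.4158,-.2224,.2315]),R.from_quat([.985,.171,0,0]).as_matrix())
print("tip",ray(c,np.array((179,47))/1.5,.094,ps0))
print("q/tool",Q.round(3).tolist())
E
```

```text
[[ 0.0037 -0.0241 -0.0158]
 [ 0.0037  0.0259 -0.0157]
 [ 0.0257  0.001  -0.0157]
 [-0.0243  0.0011 -0.0158]]
tip [ 0.50409327 -0.06448454  0.094     ]
q/tool [[0.942, 0.337, 0.003], [0.337, -0.942, -0.001], [0.002, 0.002, -1.0]]
```

>>> move_arm(
  commands="0.4 0 0 -3 0 0 0;0.4 0 0 -3 0 0 0;0.4 1.38 -2.02 -0.5 0 0 0;0.4 1.38 -2.02 0 0 0 0;0.4 1.38 -2.02 0 0 0 0;0.4 1.38 -2.02 0 0 0 0;0.4 1.38 -2.02 0 0 0 0;0.4 1.38 -2.02 0 0 0 0;0.4 0 0 0 0 0 0;0.4 0 0 0 0 0 0;0.4 0 0 0 0 0 0",
)

```text
t: 5.02
eef_pos: [0.4515, -0.0819, 0.1205]
tool_rot: [-0.0, 0.985, 0.171, -0.001]
contact_force: [0.7, 0.2, -0.8]
gripper_width: 0.6
```

```bash
python3 - <<'E'
from h import *
ps=pose(); c=save("wrist","w3.png",crop=(100,0,420,200),s=2.4); print(ps)
print(wproj(c,(.5015,-.065,.094),ps))
np.save("ps3.npy",np.c_[ps[1],ps[0]])
E
```

```text
(array([ 0.45153584, -0.08189989,  0.12052121]), array([[ 9.41465588e-01,  3.37103920e-01, -1.86906776e-03],
       [ 3.37104297e-01, -9.41467301e-01, -1.19032807e-04],
       [-1.79979261e-03, -5.18005482e-04, -9.99998246e-01]]))
[255.08056793 138.66627073]
```

View pics/w3.png

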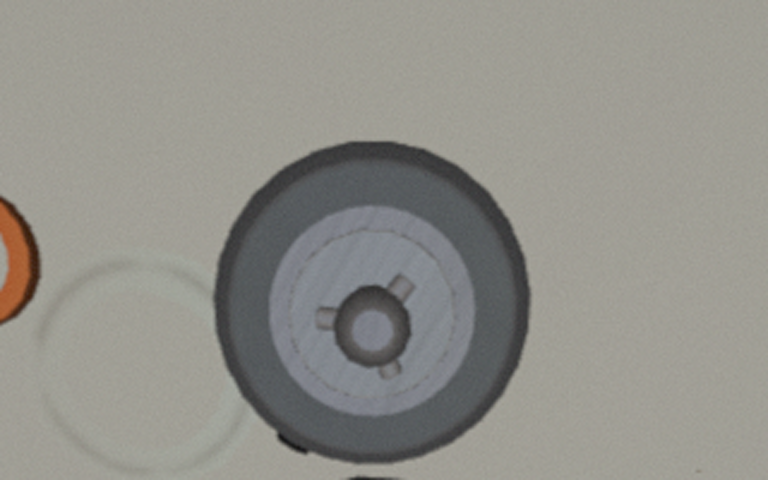

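The spindle tip is at crop (373,330) and the seat disc centre at (372,310). Lugs stick out at (325,318), (402,287) and (392,370).

```bash
python3 - <<'E'
from h import *
M=np.load("ps3.npy"); ps=(M[:,3],M[:,:3]); c=bot.read_camera("wrist")
f=lambda u,v,z: ray(c,(100+u/2.4,v/2.4),z,ps).round(4)
t=f(373,330,.094);print("tip",t,"seat",f(372,310,.043),"base",f(372.5,305,.035))
for q in[(325,318),(402,287),(392,370)]:
    d=f(*q,.077)-t;print(np.degrees(np.arctan2(d[1],d[0])),np.hypot(d[0],d[1]))
p,Q=pose(); print(p,((np.r_[.5015,-.0650,0]-p)@Q)[:2]*100)
E
```

```text
tip [ 0.5022 -0.065   0.094 ] seat [ 0.5038 -0.0642  0.043 ] base [ 0.5049 -0.064   0.035 ]
102.09475707701202 0.012886038956948714
-18.289158350002744 0.012427791436936845
-137.14376086522338 0.013232157798333559
[ 0.45163786 -0.08262727  0.12077113] [5.30475552 0.01362863]
```

>>> move_arm(
  commands="0.4 1.8 -0.02 0 0 0 0;0.4 1.8 -0.02 0 0 0 0;0.4 1.73 -0.02 0 0 0 0;0.4 0 0 0 0 0 0;0.4 0 0 0 0 0 0;0.4 0 0 0 0 0 0",
)

```text
t: 5.62
eef_pos: [0.5013, -0.0641, 0.1208]
tool_rot: [0.0, 0.985, 0.17, -0.001]
contact_force: [-0.7, -0.3, -0.9]
gripper_width: 0.592
```

>>> move_arm(
  commands="0.4 0 0 2 0 0 0;0.4 0 0 1.5 0 0 0;0.4 0 0 0.7 0 0 0;0.4 0 0 0.5 0 0 0;0.4 0 0 0.5 0 0 0;0.4 0 0 0 0 0 0",
)

```text
t: 6.12
eef_pos: [0.5018, -0.0632, 0.0688]
tool_rot: [-0.0, 0.985, 0.171, -0.0]
contact_force: [-0.7, 1.0, -1.3]
gripper_width: 0.597
```

>>> move_arm(
  commands="0.4 0 0.05 1 0 0 0;0.4 0 0.05 1 0 0 0;0.4 0 0 0.6 0 0 0;0.4 0 0 0.2 0 0 0;0.4 0 0 0 0 0 0;0.4 0 0 0 0 0 0",
)

```text
t: 6.62
eef_pos: [0.5027, -0.0639, 0.0412]
tool_rot: [-0.0, 0.985, 0.171, -0.0]
contact_force: [-1.0, -0.6, -1.0]
gripper_width: 0.591
```

>>> move_arm(
  commands="0.4 -0.04 0.05 0.1 0 0 0;0.4 -0.04 0.05 0.1 0 0 0;0.4 0 0 0.05 0 0 0;0.4 0 0 0 0 0 0",
)

```text
t: 6.95
eef_pos: [0.5027, -0.0649, 0.0392]
tool_rot: [0.0, 0.985, 0.171, 0.0]
contact_force: [-0.4, 1.8, 4.6]
gripper_width: 0.596
```

Contact with the seat at 4.6 N. Release and rise, then back off so the camera can see the ring.

>>> move_arm(
  commands="0.64 0 0 -0.05 0 0 0;0.7 0 0 0 0 0 0;0.8 0 0 0 0 0 0;0.85 0 0 0 0 0 0;0.85 0 0 -1 0 0 0;0.85 0 0 -2.5 0 0 0;0.85 0 0 -3 0 0 0;0.85 -2 0 -3 0 0 0;0.85 -3 0 0 0 0 0;0.85 0 0 0 0 0 0;0.85 0 0 0 0 0 0;0.85 0 0 0 0 0 0",
)

```text
t: 7.95
eef_pos: [0.4556, -0.082, 0.1347]
tool_rot: [0.0, 0.985, 0.171, 0.0]
contact_force: [0.1, 0.2, 0.1]
gripper_width: 0.85
```

```bash
python3 - <<'E'
from h import *
ps=pose(); c=save("wrist","w4.png",crop=(100,0,420,200),s=2.4); print(ps[0])
np.save("ps4.npy",np.c_[ps[1],ps[0]])
E
```

```text
[ 0.4555717  -0.08196131  0.13472959]
```

View pics/w4.png

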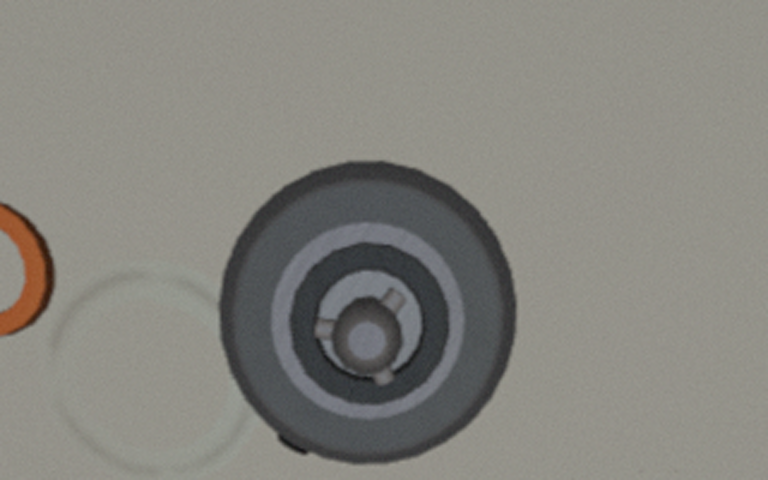

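The ring sits on the seat around the spindle: outer edge 291–448 horizontally and 242–405 vertically. The bright 72 mm disc below it is the housing plate. Checking centring:

```bash
python3 - <<'E'
from h import *
M=np.load("ps4.npy"); ps=(M[:,3],M[:,:3]); c=bot.read_camera("wrist")
f=lambda u,v,z: ray(c,(100+u/2.4,v/2.4),z,ps).round(4)
W=[f(u,v,.055) for u,v in [(291,322),(448,322),(370,242),(370,405)]]
print("ring",np.mean(W,0),np.hypot(*(W[0]-W[1])[:2]),np.hypot(*(W[2]-W[3])[:2]))
print("tip",f(366,341,.094))
p,Q=pose()
# orange: go to view
print(p,((np.r_[.4693,.0801,0]-p)@Q)[:2]*100)
E
```

```text
ring [ 0.50355  -0.065125  0.055   ] 0.050262212446329876 0.05143267443950392
tip [ 0.5019 -0.0647  0.094 ]
[ 0.45590667 -0.08155739  0.13427293] [  6.71397676 -14.76068972]
```

>>> move_arm(
  commands="0.85 0.67 -3.69 -1 0 0 0;0.85 0.67 -3.69 0 0 0 0;0.85 0.67 -3.69 0 0 0 0;0.85 0.7 -3.69 0 0 0 0;0.85 0 0 0 0 0 0;0.85 0 0 0 0 0 0;0.85 0 0 0 0 0 0",
)

```text
t: 8.63
eef_pos: [0.4312, 0.0661, 0.144]
tool_rot: [0.0, 0.985, 0.171, -0.0]
contact_force: [0.4, -0.2, -0.3]
gripper_width: 0.853
```

```bash
python3 - <<'E'
from h import *
o=ringfit((.4693,.0801),.010,thr=70)
p,Q=pose();print(p)
for s,r,_ in o: print(((np.r_[s,0]-p)@Q)[:2]*100)
E
```

```text
px [253.51737589 141.27922615] [156. 154. 145.] [(array([0.4706, 0.0807]), np.float64(0.0169), np.float64(0.0002)), (array([0.4703, 0.0807]), np.float64(0.0252), np.float64(0.0003))]
[0.43122853 0.06531499 0.14395422]
[ 4.23677109 -0.12620124]
[ 4.20851676 -0.13628552]
```

>>> move_arm(
  commands="0.8 2.1 -0.05 2 0 0 0;0.78 2.1 -0.05 2 0 0 0;0.78 0 0 3 0 0 0;0.78 0 0 3 0 0 0;0.78 0 0 2 0 0 0;0.74 0 0 0.8 0 0 0;0.74 0 0 0.5 0 0 0;0.72 0 0 0.3 0 0 0;0.7 0 0 0.3 0 0 0;0.66 0 0 0 0 0 0;0.66 0 0 0 0 0 0;0.66 0 0 0 0 0 0",
)

```text
t: 9.68
eef_pos: [0.4708, 0.0813, 0.0061]
tool_rot: [0.0, 0.985, 0.171, 0.001]
contact_force: [-1.2, -0.0, -0.1]
gripper_width: 0.66
```

>>> move_arm(
  commands="0.66 0 0 0.5 0 0 0;0.66 0 0 0.3 0 0 0;0.66 0 0 0.2 0 0 0;0.66 0 0 0 0 0 0;0.4 0 0 0 0 0 0;0.4 0 0 0 0 0 0;0.4 0 0 0 0 0 0;0.4 0 0 0 0 0 0;0.4 0 0 0 0 0 0",
  force=25,
)

```text
t: 10.43
eef_pos: [0.4713, 0.0818, -0.0031]
tool_rot: [0.0, 0.985, 0.171, 0.001]
contact_force: [-3.5, -0.7, 22.4]
gripper_width: 0.594
```

>>> move_arm(
  commands="0.4 0 0 -0.3 0 0 0;0.4 0 0 -1 0 0 0;0.4 0 0 -3 0 0 0;0.4 0 0 -3.5 0 0 0;0.4 0 0 -3.5 0 0 0;0.4 -0.41 2.97 -1.8 0 0 0;0.4 -0.41 2.97 0 0 0 0;0.4 -0.41 2.97 0 0 0 0;0.4 -0.41 2.97 0 0 0 0;0.4 -0.41 2.97 0 0 0 0;0.4 0 0 0 0 0 0;0.4 0 0 0 0 0 0",
)

```text
t: 11.43
eef_pos: [0.5006, -0.0675, 0.1263]
tool_rot: [0.0, 0.986, 0.169, -0.0]
contact_force: [-0.8, -0.2, 0.3]
gripper_width: 0.585
```

>>> move_arm(
  commands="0.4 0 0 0 0 0 0;0.4 0 0 0 0 0 0",
)

```text
t: 11.6
eef_pos: [0.5006, -0.0642, 0.1263]
tool_rot: [-0.0, 0.985, 0.172, -0.0]
contact_force: [0.1, -0.2, -0.3]
gripper_width: 0.59
```

```bash
python3 - <<'E'
from h import *
ps=pose(); c=save("wrist","w5.png",crop=(140,140,360,300),s=3); print(ps[0], bot.get_obs()["gripper_width"])
p,Q=ps;print(((np.r_[.502,-.0648,0]-p)@Q)[:2]*100)
np.save("ps5.npy",np.c_[ps[1],ps[0]])
E
```

```text
[ 0.50059247 -0.06415506  0.12632057] 0.5860222236771961
[0.1128167 0.1170916]
```

View pics/w5.png

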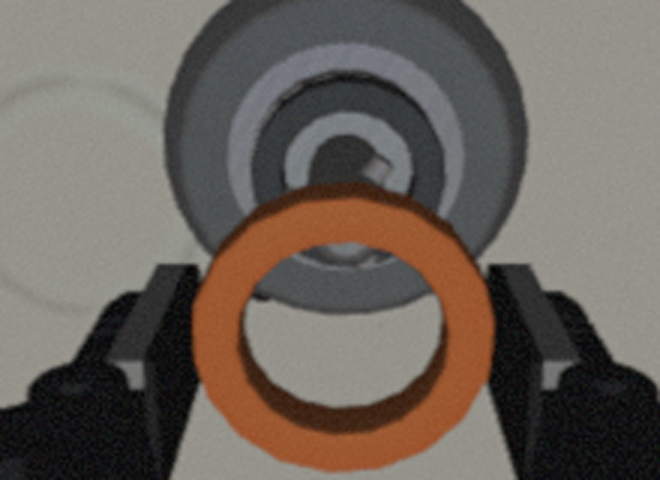

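The orange ring is held flat and centred at crop (344,333), with the steel ring visible round the spindle behind it. Computing its offset in the tool frame:

```bash
python3 - <<'E'
from h import *
M=np.load("ps5.npy"); ps=(M[:,3],M[:,:3]); c=bot.read_camera("wrist")
W=np.array([ray(c,(140+u/3,140+v/3),ps[0][2]+.0131,ps) for u,v in [(194,330),(494,330),(344,196),(344,470)]])
print(((W-ps[0])@ps[1]).round(4)); p,Q=pose();print(p)
E
```

```text
[[ 0.0012 -0.0243 -0.0131]
 [ 0.0013  0.0258 -0.0131]
 [ 0.0248  0.0007 -0.0131]
 [-0.0259  0.0008 -0.0131]]
[ 0.50071864 -0.06413443  0.12633776]
```

>>> move_arm(
  commands="0.4 0.15 0.1 0 0 0 0;0.4 0 0 1.5 0 0 0;0.4 0 0 1.5 0 0 0;0.4 0 0 1 0 0 0;0.4 0 0 0.5 0 0 0;0.4 0 0 0.5 0 0 0;0.4 0 0 0.5 0 0 0;0.4 0 0 0.4 0 0 0;0.4 0 0 0 0 0 0",
)

```text
t: 12.45
eef_pos: [0.5024, -0.0659, 0.0668]
tool_rot: [-0.0, 0.985, 0.171, -0.0]
contact_force: [-0.1, -0.3, -0.7]
gripper_width: 0.588
```

>>> move_arm(
  commands="0.4 0 -0.05 0.5 0 0 0;0.4 0 -0.05 0.5 0 0 0;0.4 0 0 0.3 0 0 0;0.4 0 0 0.1 0 0 0;0.4 0 0 0 0 0 0;0.4 0 0 0 0 0 0",
)

```text
t: 12.95
eef_pos: [0.5024, -0.0651, 0.0533]
tool_rot: [0.0, 0.985, 0.171, 0.0]
contact_force: [0.3, -0.1, -0.7]
gripper_width: 0.589
```

>>> move_arm(
  commands="0.4 0 0 0.1 0 0 0;0.4 0 0 0 0 0 0;0.62 0 0 0 0 0 0;0.66 0 0 0 0 0 0;0.72 0 0 0 0 0 0;0.85 0 0 0 0 0 0;0.85 0 0 -1 0 0 0;0.85 0 0 -2.5 0 0 0;0.85 0 0 -3 0 0 0;0.85 -2 0 -2 0 0 0;0.85 -3 0 0 0 0 0;0.85 0 0 0 0 0 0",
)

```text
t: 13.95
eef_pos: [0.451, -0.084, 0.1384]
tool_rot: [0.001, 0.985, 0.17, -0.001]
contact_force: [-1.0, -0.3, -0.2]
gripper_width: 0.852
```

>>> move_arm(
  commands="0.85 0 0 0 0 0 0;0.85 0 0 0 0 0 0",
)

```text
t: 14.12
eef_pos: [0.4557, -0.0819, 0.1379]
tool_rot: [0.0, 0.985, 0.171, 0.001]
contact_force: [0.8, 1.0, 0.2]
gripper_width: 0.851
```

```bash
python3 - <<'E'
from h import *
ps=pose(); c=save("wrist","w6.png",crop=(140,60,360,200),s=3); print(ps[0])
h=cv2.cvtColor(c["img"],cv2.COLOR_RGB2HSV); m=((h[...,0]<20)&(h[...,1]>110)).astype(np.uint8)
k=max(cv2.findContours(m,cv2.RETR_EXTERNAL,cv2.CHAIN_APPROX_NONE)[0],key=cv2.contourArea)
W=np.array([ray(c,q,.065,ps) for q in k[:,0].astype(float)]); (a,b),r=cv2.minEnclosingCircle(W[:,:2].astype(np.float32)); print(a,b,r,W.min(0),W.max(0))
p,Q=ps;print(((np.r_[.5439,-.2662,0]-p)@Q)[:2]*100)
E
```

```text
[ 0.4556577  -0.08188498  0.13789449]
0.5017235279083252 -0.0653609186410904 0.025599870830774307 [ 0.47629881 -0.09080752  0.065     ] [ 0.5270636  -0.04035745  0.065     ]
[ 2.08678498 20.31950876]
```

View pics/w6.png

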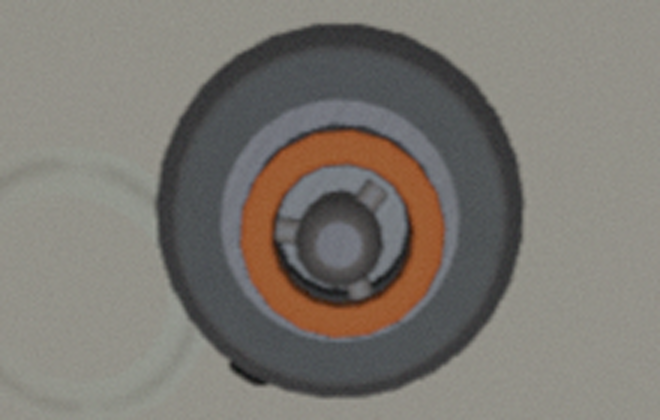

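The orange ring is flat and centred on the steel ring, fitted centre (0.5017, -0.0654). On to the collar.

>>> move_arm(
  commands="0.9 -0.48 3.39 0 0 0 0;1 -0.48 3.39 0 0 0 0;1 -0.48 3.39 0 0 0 0;1 -0.48 3.39 0 0 0 0;1 -0.48 3.39 0 0 0 0;1 -0.48 3.39 0 0 0 0;1 0 0 0 0 0 0;1 0 0 0 0 0 0;1 0 0 0 0 0 0",
)

```text
t: 14.92
eef_pos: [0.4971, -0.282, 0.1367]
tool_rot: [-0.001, 0.985, 0.171, -0.0]
contact_force: [-0.4, 0.1, 0.6]
gripper_width: 1.002
```

```bash
python3 - <<'E'
from h import *
o=[]
for t in (70,110,180,240): o+=ringfit((.5439,-.2662),.042,thr=t)
p,Q=pose();print(p,bot.get_obs()["q"].round(2))
for s,r,_ in o: print(r,((np.r_[s,0]-p)@Q)[:2]*100)
E
```

```text
px [255.03280117 135.32304942] [51. 52. 53.] [(array([ 0.544 , -0.2667]), np.float64(0.0187), np.float64(0.0002))]
px [255.9131048  135.58493304] [52. 52. 53.] [(array([ 0.544 , -0.2667]), np.float64(0.0188), np.float64(0.0002))]
px [256.09479358 135.60069438] [52. 52. 53.] [(array([ 0.544 , -0.2667]), np.float64(0.0191), np.float64(0.0002))]
px [256.0105343  135.48929635] [52. 52. 53.] [(array([ 0.5439, -0.2667]), np.float64(0.0193), np.float64(0.0002))]
[ 0.49696628 -0.28145811  0.13729118] [ 0.6   0.43 -0.24  1.88  0.13  0.85 -0.94]
0.0187 [4.924555   0.21544793]
0.0188 [4.924555   0.21544793]
0.0191 [4.924555   0.21544793]
0.0193 [4.91514825 0.21205486]
```

>>> move_arm(
  commands="1 1.64 0.07 0 0 0 0;1 1.64 0.07 0 0 0 0;1 1.64 0.07 1 0 0 0;1 0 0 3 0 0 0;1 0 0 3 0 0 0;1 0 0 3 0 0 0;0.9 0 0 1.5 0 0 0;0.8 0 0 0.9 0 0 0;0.75 0 0 0.5 0 0 0;0.75 0 0 0 0 0 0;0.75 0 0 0 0 0 0;0.75 0 0 0 0 0 0",
  force=50,
)

```text
t: 16.12
eef_pos: [0.5448, -0.2688, 0.0097]
tool_rot: [0.001, 0.985, 0.171, 0.001]
contact_force: [-0.3, -0.8, -0.2]
gripper_width: 0.754
```

>>> move_arm(
  commands="0.75 0 -0.2 0 0 0 0;0.75 0 0 0 0 0 0;0.4 0 0 0 0 0 0;0.4 0 0 0 0 0 0;0.4 0 0 0 0 0 0;0.4 0 0 0 0 0 0;0.4 0 0 0 0 0 0;0.4 0 0 -0.5 0 0 0;0.4 0 0 -2 0 0 0;0.4 0 0 -3.5 0 0 0;0.4 0 0 -3.5 0 0 0;0.4 0 0 -3.5 0 0 0",
)

```text
t: 17.12
eef_pos: [0.5424, -0.2663, 0.1396]
tool_rot: [-0.0, 0.985, 0.171, -0.0]
contact_force: [1.9, -0.6, -1.3]
gripper_width: 0.614
```

>>> move_arm(
  commands="0.4 0 0 0 0 0 0;0.4 0 0 0 0 0 0",
)

```text
t: 17.28
eef_pos: [0.5445, -0.2673, 0.141]
tool_rot: [0.001, 0.985, 0.171, 0.002]
contact_force: [-0.1, 0.0, -1.9]
gripper_width: 0.617
```

```bash
python3 - <<'E'
from h import *
ps=pose(); p,Q=ps; o=bot.get_obs(); print(p,o["gripper_width"],o["contact_force"])
c=save("wrist","w7.png",s=1.5)
im=c["img"].sum(2)
print(((np.r_[.502,-.0648,0]-p)@Q)[:2]*100)
np.save("ps7.npy",np.c_[Q,p])
E
```

```text
[ 0.54446145 -0.26728321  0.1409832 ] 0.6173525193724808 [-0.09980095  0.0238827  -1.89633282]
[  2.77168521 -20.54571642]
```

View pics/w7.png

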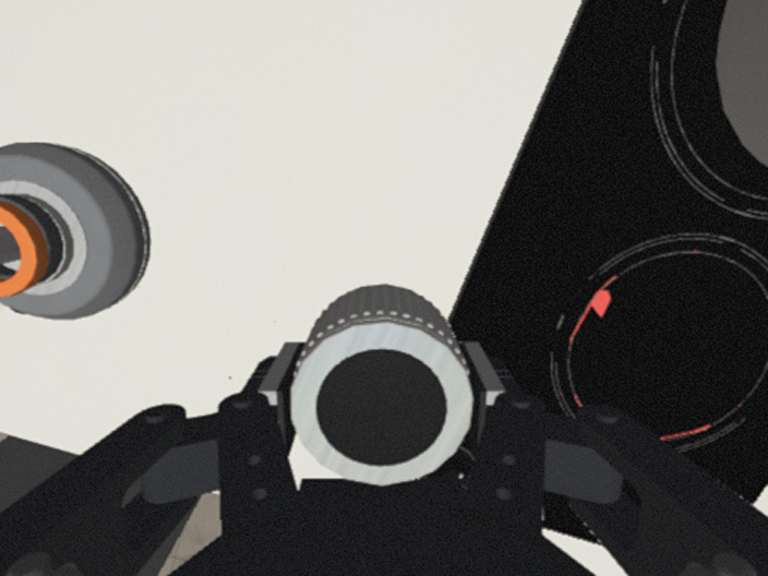

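The collar is held upright, black disc centred at (381,407). Working out its offset and the carry:

```bash
python3 - <<'E'
from h import *
M=np.load("ps7.npy"); ps=(M[:,3],M[:,:3]); c=bot.read_camera("wrist")
W=np.array([ray(c,(u/1.5,v/1.5),ps[0][2]+.0323,ps) for u,v in [(316,407),(447,407),(381,349),(381,466)]])
print(((W-ps[0])@ps[1]).round(4))
E
```

```text
[[ 0.0008 -0.0185 -0.0324]
 [ 0.0008  0.0197 -0.0322]
 [ 0.0191  0.0004 -0.0322]
 [-0.0193  0.0005 -0.0324]]
```

>>> move_arm(
  commands="0.4 0.46 -3.42 0 0 0 0;0.4 0.46 -3.42 0 0 0 0;0.4 0.46 -3.42 0 0 0 0;0.4 0.46 -3.42 0 0 0 0;0.4 0.46 -3.42 0 0 0 0;0.4 0.46 -3.42 0 0 0 0;0.4 0 0 0 0 0 0;0.4 0 0 0 0 0 0;0.4 0 0 0 0 0 0;0.4 0 0 0 0 0 0",
)

```text
t: 18.22
eef_pos: [0.4995, -0.0654, 0.1375]
tool_rot: [0.0, 0.985, 0.17, -0.001]
contact_force: [-0.3, -0.2, -0.9]
gripper_width: 0.618
```

>>> move_arm(
  commands="0.4 0.23 0.04 0 0 0 0;0.4 0 0 1 0 0 0;0.4 0 0 1 0 0 0;0.4 0 0 0.8 0 0 0;0.4 0 0 0 0 0 0;0.4 0 0 0 0 0 0;0.4 0 0 0 0 0 0",
)

```text
t: 18.8
eef_pos: [0.5022, -0.0637, 0.1102]
tool_rot: [-0.0, 0.985, 0.171, -0.0]
contact_force: [-0.3, -0.1, -1.5]
gripper_width: 0.615
```

>>> move_arm(
  commands="0.4 -0.07 0.1 0.4 0 0 0;0.4 0 0 0.3 0 0 0;0.4 0 0 0.3 0 0 0;0.4 0 0 0.2 0 0 0;0.4 0 0 0 0 0 0;0.4 0 0 0 0 0 0",
)

```text
t: 19.3
eef_pos: [0.5018, -0.0648, 0.0982]
tool_rot: [-0.0, 0.985, 0.171, -0.0]
contact_force: [-0.4, -0.0, -1.3]
gripper_width: 0.618
```

>>> move_arm(
  commands="0.4 0 0 0.2 0 0 0;0.4 0 0 0.2 0 0 0;0.4 0 0 0.2 0 0 0;0.4 0 0 0.2 0 0 0;0.4 0 0 0.2 0 0 0;0.4 0 0 0 0 0 0",
)

```text
t: 19.8
eef_pos: [0.5016, -0.0648, 0.0878]
tool_rot: [-0.0, 0.985, 0.171, -0.0]
contact_force: [0.3, 0.2, -0.1]
gripper_width: 0.618
```

>>> move_arm(
  commands="0.4 0 0 0.1 0 0 0;0.4 0 0 0.05 0 0 0;0.4 0 0 0 0 0 0",
)

```text
t: 20.05
eef_pos: [0.5018, -0.0649, 0.0867]
tool_rot: [-0.0, 0.985, 0.171, -0.0]
contact_force: [0.7, 0.7, -1.0]
gripper_width: 0.617
```

>>> move_arm(
  commands="0.4 0 0 0.1 0 0 0;0.4 0 0 0.1 0 0 0;0.4 0 0 0 0 0 0",
)

```text
t: 20.3
eef_pos: [0.5016, -0.0646, 0.0847]
tool_rot: [-0.0, 0.985, 0.171, -0.0]
contact_force: [-0.3, 0.8, -0.4]
gripper_width: 0.616
```

>>> move_arm(
  commands="0.4 0 0 0.1 0 0 0;0.4 0 0 0.1 0 0 0;0.4 0 0 0.1 0 0 0;0.4 0 0 0 0 0 0",
)

```text
t: 20.63
eef_pos: [0.5017, -0.0647, 0.0816]
tool_rot: [-0.0, 0.985, 0.171, -0.0]
contact_force: [-1.4, 1.2, -1.1]
gripper_width: 0.619
```

>>> move_arm(
  commands="0.4 0 0 0.15 0 0 0;0.4 0 0 0.15 0 0 0;0.4 0 0 0.15 0 0 0;0.4 0 0 0.1 0 0 0;0.4 0 0 0 0 0 0",
)

```text
t: 21.05
eef_pos: [0.5019, -0.0653, 0.0759]
tool_rot: [0.0, 0.985, 0.171, -0.0]
contact_force: [-0.1, -0.3, -1.9]
gripper_width: 0.614
```

>>> move_arm(
  commands="0.4 0 0 0.1 0 0 0;0.4 0 0 0.1 0 0 0;0.4 0 0 0 0 0 0;0.4 0 0 0 0 0 0",
  force=60,
)

```text
t: 21.38
eef_pos: [0.5021, -0.065, 0.0744]
tool_rot: [0.0, 0.985, 0.171, 0.0]
contact_force: [0.3, -0.9, -0.7]
gripper_width: 0.619
```

>>> move_arm(
  commands="0.4 0 0 0.1 0 0 0;0.4 0 0 0.1 0 0 0;0.4 0 0 0.1 0 0 0;0.4 0 0 0 0 0 0;0.4 0 0 0 0 0 0",
)

```text
t: 21.8
eef_pos: [0.5021, -0.065, 0.0715]
tool_rot: [0.0, 0.985, 0.171, 0.0]
contact_force: [-0.1, -1.0, 4.1]
gripper_width: 0.611
```

>>> move_arm(
  commands="0.4 0 0 0.1 0 0 0;0.4 0 0 0.1 0 0 0;0.4 0 0 0.1 0 0 0;0.4 0 0 0 0 0 0;0.4 0 0 0 0 0 0",
)

```text
t: 22.22
eef_pos: [0.5021, -0.065, 0.0685]
tool_rot: [0.0, 0.985, 0.171, 0.0]
contact_force: [-0.6, -0.0, 6.9]
gripper_width: 0.61
```

>>> move_arm(
  commands="0.4 0 0 0.1 0 0 0;0.4 0 0 0.05 0 0 0;0.4 0 0 0.05 0 0 0;0.4 0 0 0 0 0 0;0.4 0 0 0 0 0 0",
)

```text
t: 22.63
eef_pos: [0.5025, -0.0648, 0.0681]
tool_rot: [0.0, 0.985, 0.171, 0.001]
contact_force: [-6.3, 0.1, 25.0]
gripper_width: 0.616
```

>>> move_arm(
  commands="0.4 0 0 -0.05 0 0 0;0.4 0 0 0 0 0 0;0.4 0 0 0 0 0 0;0.4 0 0 0 0 0 0;0.4 0 0 0 0 0 0;0.4 0 0 0 0 0 0",
)

```text
t: 23.13
eef_pos: [0.5024, -0.0649, 0.0682]
tool_rot: [0.0, 0.985, 0.171, 0.001]
contact_force: [-5.2, 0.0, 19.6]
gripper_width: 0.613
```

```bash
python3 - <<'E'
from h import *
c=save("scene","s2.png",crop=(215,140,345,260),s=5)
p,Q=pose(); o=bot.get_obs(); print(p,Q[:,2],o["contact_force"],o["gripper_width"])
print(proj(c,[[.502,-.065,.059],[.502,-.065,.101],[.502,-.065,.035]]))
E
```

```text
[ 0.5023946  -0.06490869  0.06819478] [ 1.10808686e-03 -5.32255451e-04 -9.99999244e-01] [-5.42987255 -0.5165402  18.66539469] 0.6185840473797881
[[276.22052261 199.24708953]
 [276.68612961 187.63527232]
 [275.96550634 205.60696462]]
```

View pics/s2.png

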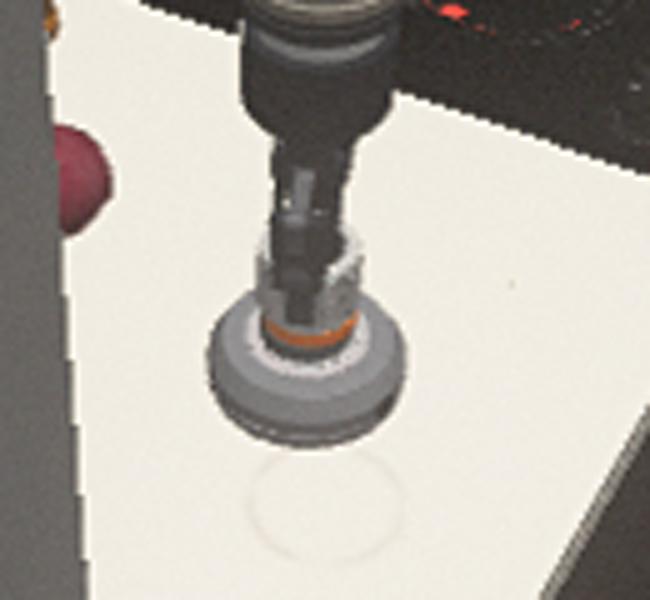

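The scene shows the collar resting directly on the orange ring (310,330) and the steel ring (305,348). The stack is pressed down on the housing and the onion is untouched. Handing in.

```bash
python3 - <<'E'
from station import bot
print(bot.hand_in()); o=bot.get_obs(); print(o["t"],o["eef_pos"],o["contact_force"],o["gripper_width"])
E
```

```text
the job is handed in; nothing more can be done
None
the job is handed in; nothing more can be done
```

The spice grinder is assembled and was handed in at about 23 s, with the gripper still pressing the collar home. The hand-in gave no verdict, so this rests on my own checks.

- **Rings:** I threaded the smaller steel ring first, then the orange one. The wrist camera showed both lying flat, the steel ring about 2 mm off centre and the orange about 0.5 mm. The allowance is 5 mm.
- **Collar:** It slid past the lugs on the first lowering with no resistance, so no turning was needed. That was luck.
- **Pressed home:** The spring's resistance began with the tool at about 73 mm. The collar then went down about 5–6 mm more to a hard stop, where the force jumped from 7 N to 25 N. I eased the push to about 19 N, leaving the tool at 68 mm. That puts the collar's underside at about 58.5 mm against the stated 59 mm, and the seat's sinking is only inferred from this. The grip was set at 60 N.
- **Last picture:** It showed the collar directly on the orange ring with the steel ring below. The onion looked unmoved. The jar was almost hidden in that view, but the arm never went near it.
- **Disagreement:** The final force reading included about 5 N of sideways force at the stop. The tool was still upright and about 0.5 mm from the measured spindle axis.

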